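# Hang the enamel pail on the draining stand by its bail

## Task

Raise the folded-down wire bail of the cream enamel pail upright while the pail stays standing where it is, then lift the pail by the wooden roller on its bail. Hang it on the draining stand: slide the bail wire in along both green arms, under their top bars, until it sits down in the notches at the back, lay the load down gently by feel (no knocking, forcing or dropping), and let go without disturbing the other kitchen things.

Things in the scene. Friction and masses are not known exactly. Their poses are not given: they have to be found in the camera images.
- pail: Cream enamel pail with blue rim, loose, 0.25 to 0.5 kg with its bail; 85 mm high, 96 mm across at the rim, 80 mm at the foot. Origin: centre of its underside; z up. The bail's hinge line is parallel to the pail's y axis and passes 74 mm above the origin; blue ears at y = +-50 mm.
- bail (a joint): Angle (rad) of the wire bail: 0 = level, pointing to the pail's -x side; negative = drooping; 1.57 = upright. Starts within 0.2 of level. Stiff hinge (0.034 N m of friction): it stays where it is left. The bail is a rectangular hoop of 5 mm round wire: two sides 100 mm long at y = +-54 mm, joined by a straight crosspiece parallel to the pail's y.
- roller_center (a point): Centre of the wooden roller handle (14 mm diameter, 34 mm long) threaded on the middle of the bail's crosspiece; it turns easily on the wire. It lies on the wire's centre line, 100 mm from the hinge line; folded down it stands beside the pail with about 45 mm between it and the wall.
- roller: The same wooden roller; origin at its centre, y axis along the wire.
- stand: White draining stand, fixed: base tray 10 mm thick (x -165 to +35, y +-75 mm), post 22 x 30 mm, 300 mm high. Origin on the table at the foot of the post, z up. A dark hanger clamped on the post carries two like green arms, 6 mm thick, at y = +-36 mm, reaching to -x. Its height differs every time, is NOT reported and must be felt: lower bars' top face 222 to 252 mm above the table. It does not yield.
- jar_a: Bystander: empty glass jar with clip lid, 84 mm across, 145 mm high; origin at its foot.
- jar_b: Bystander: a like jar.
- jar_c: Bystander: a like jar.
- colander: Bystander: blue enamel colander, 216 mm across the rim, 260 mm over its handles (along its y), 90 mm high; origin at its foot.
- bowl: Bystander: white ceramic bowl upside down, 124 mm across, 55 mm high; origin at its foot.
- pestle: Bystander: wooden pestle lying along its x axis, 174 mm long, 34 mm thick; origin under its middle.
- ladle: Bystander: steel ladle lying along its x axis, 280 mm long, 40 mm high; origin under the middle of its length, cup at +x.
- slot_front (a point): Fixed point of the stand, x = -150 mm, y = 0, 237 mm high (mean height, not the arms' true one), midway between the arms' front ends. Each arm is a slot open to -x: lower bar level from x = -165 to -100 mm; a top bar from x = -135 mm backward, 13 mm free height between them, 14 mm thick. So at x = -165 to -135 mm the lower bar can be reached from above.
- notch (a point): Fixed point of the stand, x = -91 mm, y = 0, 237 mm high (mean height, not the true one), midway between the two notches. Behind x = -100 mm the lower bar drops 9 mm into a notch 18 mm long, ending at a back wall at x = -82 mm. Hung, the 5 mm wire lies in both notches, its centre at x = -97 to -85 mm. Fingers and roller fit in the 66 mm between the arms.
Not all that is in view belongs to the job. Leave any turquoise or yellow look-alike of the pail alone.

How it is judged (in metres and radians):
On the way, in this order (a step that is already met when the one before it is completed fails the run):
1. the bail is upright while the pail stands on the table, less than 40 mm from where it started (value of joint bail between 1.3 and 1.84 rad and height (world z) of pail below 0.008 m and angle between pail's own z axis and vertical below 0.15 rad and distance of pail from where it was at the start of the episode below 0.04 m), for 0.2 s.
2. the pail is lifted clear by the roller on its bail (height (world z) of pail above 0.03 m and contact force between the fingers and roller above 1 N), for 0.2 s.
At the end, for the whole second after the job is handed in: Released; the pail hangs nearly upright (within 0.3 rad) and at rest (under 0.05 m/s), foot over 25 mm above the table, bail wire in the notches: 80 to 100 mm in front of the post axis, within 25 mm of the middle, parallel to the stand's y within 0.15 rad, lower than 248 mm (not on top of the bars) (x of roller_center in the frame of stand between -0.1 and -0.08 m and y of roller_center in the frame of stand between -0.025 and 0.025 m and angle between the y axis of roller and the y axis of stand, either way round below 0.15 rad and contact force between pail and stand above 1.5 N and height (world z) of pail above 0.025 m and angle between pail's own z axis and vertical below 0.3 rad and linear speed of pail below 0.05 m/s and height (world z) of roller_center below 0.2485 m); the robot touches nothing.
It fails at once if the pail or its bail presses on or knocks the stand with more than 25 N (contact force between pail and stand above 25 N).
It fails at once if the robot knocks the stand with more than 25 N (contact force between any of the fingers, the arm and stand above 25 N).
It fails at once if the pail tips by more than 0.7 rad (angle between pail's own z axis and vertical above 0.7 rad).
It fails at once if another kitchen thing is shifted by more than 30 mm (distance of any of jar_a, jar_b, jar_c, colander, bowl, pestle, ladle from where it was at the start of the episode above 0.03 m).
It also fails if it takes over 72 s, if anything falls off the work surface, if the arm or the gripper's body presses on something with over 40 N, if the wrist force passes 120 N, or if a joint passes its speed limit or range.

## Robot

A 6-joint arm with a two-finger parallel gripper is mounted at the origin on the work surface. World frame = base frame: x ahead of the robot, y to its left, z up, the work surface at z = 0. Lengths are in m, angles in degrees, forces in N, time in s.
With the tool pointing down it reaches from about 0.25 to 0.725 m from the base axis. Payload 9.7 kg.
Tool frame: the origin (TCP) lies between the finger pads; the fingertips stand 11 mm ahead of it and the grasp point (between the pads) lies 8 mm behind it; z points along the fingers, x is the direction in which the jaws open and shut, and the axes are right-handed (so a half turn about z gives the same grasp; the last joint's range is limited). The gripper opens to 85 mm and grips with 20 to 120 N. Pads are 22 mm wide; open, the fingers measure 114 mm over their backs; the gripper's body (76 mm by 85 mm) begins 54 mm behind the grasp point. The pads swing forward as they close: fully open they stand 13 mm farther back than shut.
Start: joints at [-68.984, 4.979, 10.078, 95.1, 0, 90], TCP at [0.197, -0.513, 0.242] pointing down, gripper open.
Joint ranges: [-179.16, 179.16], [-48.56, 103.87], [-65.8, 70.77], [-126.05, 130.52], [-82.76, 87.17], [-180, 180]. Speed limits (degrees/s): [127.2, 127.2, 147.25, 180, 180, 180].

## Interface

Orientations are given as [roll, pitch, yaw] about the fixed x, y, z axes, in that order (R = Rz(yaw) Ry(pitch) Rx(roll)).
In Python, from workcell import get_obs, camera, job_done gives the robot as it stands.
- The arm moves only by the tool arm_command, never from a script. Its argument "increments" is a list of rows, each a list of 2 entries, a list of its own where there are three numbers: the shift along the tool's x, y, z in units of 25 mm (1.0 is 25 mm), then the turn about the tool's z in units of 6 degrees (1.0 is 6 degrees). In form: [[[dx, dy, dz], roll], ...]. A call has 1 to 5 rows; each row is the pose to reach, as a shift and turn from the pose measured when the call began, along the tool's axes at that moment; what a row does not reach only later rows make up. A row lasts 1/10 s, in which the tool goes at most 50 mm and 8.59 degrees, less where a joint would pass 70% of its speed; a pose out of reach is approached as far as the arm can. A call with a gripper value outside its range is refused whole. "claw" is the closure, from -1 (fully open) to 1 (shut), so that 0 is half open, set as the call begins (left out, the last holds). The fingers move at their own pace and stop on an object; "force" is the grip in N (left out, the last holds). Time passes only in rows, so rows that repeat a pose let the fingers close. It gives the time, the measured TCP pose, the force and the opening at its end, in the units of the state.
- get_obs(): the state, without advancing time (a new reading comes with each control period).
- camera(name): name is "scene" or "top"; returns a dict with "frame" (480x640x3 uint8, red, green, blue), "range_z" (480x640 float32, m along the optical axis (not along the pixel's ray), 0 where there is no reading), "K" (3x3 intrinsics, pixels), "k1" (the pictures are not rectified: a ray, as slopes to the right and down, at radius r is drawn at 1 + k1 r^2 times it, then the intrinsics apply), "R" (3x3) and "t" (3): a world point X has camera coordinates R X + t. Camera axes: x right, y down, z forward; pixel columns grow to the right and rows downward; lengths in m; the calibration is good to about 2 mm. A picture is of the moment at which its call begins.
- job_done(): hands the job in, once; it reports no verdict.
The state is a dict: "time": time; "q": joint angles; "qd": joint speeds; "joint_efforts": joint torques, N m; "ee_pos": TCP position; "tcp_rot": TCP orientation; "wrist_force": force on the tool from outside, world axes, zero at the start; "torque": the same for the moment, N m; "opening": finger opening in m.
Only numpy, scipy, OpenCV 4.12 (cv2) and the standard library are available. Lean on these libraries where they do the work, as an engineer would, in place of code of your own. Each camera call takes 0.05 s, during which the arm holds its last target.

## Working session

There is one attempt and no reset: what is moved stays moved. The work goes in short steps, Python scripts to look and compute and a tool call to move; the robot and the scene stay as the last step left them, time stands still between calls to the robot, and variables do not carry over. Pictures are saved under pics/ and viewed, and the job is handed in when it is done.

Besides the shell and the picture viewer there is one more tool, called by a JSON object that holds its "name" and its "arguments", one argument or row to a line. arm_command: Moves the arm, as the interface text tells. Its arguments: {"type":"object","properties":{"increments":{"type":"array"},"claw":{"type":"number"},"force":{"type":"number"}},"required":["increments"]}

```bash
mkdir -p pics; ls; cat > h.py <<'E'
import numpy as np, cv2
from workcell import get_obs, camera, job_done
def save(n,f): cv2.imwrite('pics/'+n+'.png', cv2.cvtColor(f,cv2.COLOR_RGB2BGR))
E
python3 - <<'E'
from h import *
import pickle
d={n:camera(n) for n in('scene','top')}
pickle.dump(d,open('c0.pkl','wb'))
for n in d:
    save(n+'0',d[n]['frame']); c=d[n]; print(n,c['K'],c['k1'],c['R'],c['t'], -c['R'].T@c['t'])
print(get_obs())
E
```

```text
pics
scene [[519.54402147   0.         323.79120578]
 [  0.         519.54402147 236.80873057]
 [  0.           0.           1.        ]] 0.039481708186741446 [[ 0.40924577  0.91239918  0.00675546]
 [ 0.76351127 -0.33839136 -0.55003802]
 [-0.49956825  0.23025861 -0.83511229]] [-0.2288845  -0.30420685  1.7339111 ] [ 1.19214231 -0.29335489  1.28223136]
top [[564.35804984   0.         323.99479135]
 [  0.         564.35804984 228.65795911]
 [  0.           0.           1.        ]] 0.032426477684171916 [[-0.02620972 -0.99965523 -0.00157412]
 [-0.9902347   0.02617834 -0.1369304 ]
 [ 0.1369244  -0.00203015 -0.99057942]] [0.04401732 0.54436598 1.56402887] [0.32605005 0.03292676 1.62390435]
{'time': 0.1, 'q': array([-6.89858843e+01,  5.00657653e+00,  1.00413898e+01,  9.50991916e+01,
        1.84563475e-04,  9.00036052e+01]), 'qd': array([ 0.04980921, -0.04839094,  0.02642096, -0.01655213,  0.00664881,
        0.05622925]), 'joint_efforts': array([-9.64726605e-04, -5.21560013e+01,  4.65653908e+01,  1.59212505e-02,
        3.88225899e-06,  9.48496279e-06]), 'ee_pos': array([ 0.19716594, -0.51325439,  0.24168858]), 'tcp_rot': array([-1.79999819e+02,  6.43783631e-02, -6.89894895e+01]), 'wrist_force': array([-0.41815737,  0.44287833, -0.95453413]), 'torque': array([-0.01241288,  0.01085013,  0.06015262]), 'opening': 0.08535625475567739}
```

View pics/scene0.png

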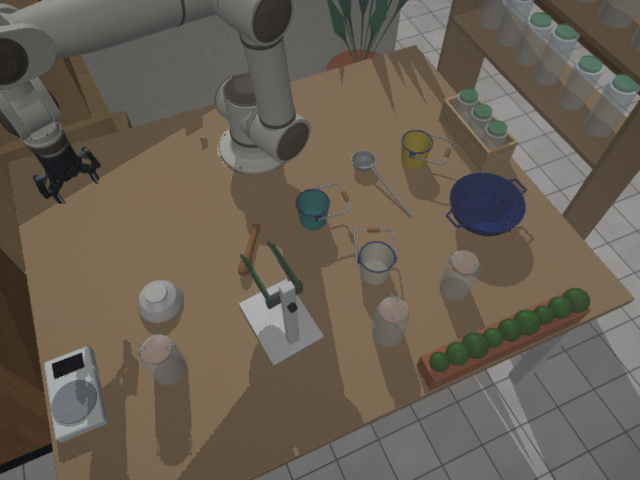

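View pics/top0.png

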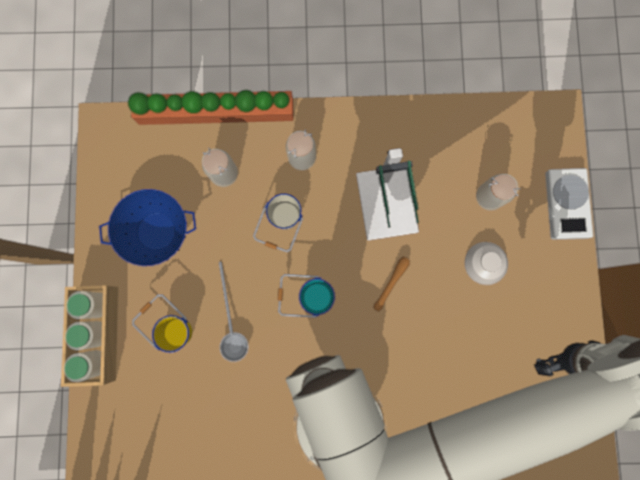

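Three pails are in view. The turquoise one (scene 313,208; top 317,296) and the yellow one (scene 416,150; top 170,333) are the look-alikes. The cream pail with the blue rim (scene 377,262; top 284,212) fits the description. I'll confirm it in a crop and measure.

```bash
cat >> h.py <<'E'
def ray(c,uv):
    p=cv2.undistortPoints(np.array(uv,float).reshape(-1,1,2),c['K'],np.array([c['k1'],0,0,0,0.])).reshape(-1,2)
    d=np.c_[p,np.ones(len(p))]@c['R']; return -c['R'].T@c['t'], d
def plane(c,uv,z):
    o,d=ray(c,uv); s=(z-o[2])/d[:,2]; return o+d*s[:,None]
def cloud(c):
    h,w=c['range_z'].shape; v,u=np.mgrid[:h,:w]
    o,d=ray(c,np.c_[u.ravel(),v.ravel()]); return (o+d*c['range_z'].reshape(-1,1)).reshape(h,w,3)
def proj(c,X):
    r,_=cv2.Rodrigues(c['R']); return cv2.projectPoints(np.array(X,float).reshape(-1,3),r,c['t'],c['K'],np.array([c['k1'],0,0,0,0.]))[0].reshape(-1,2)
E
python3 - <<'E'
from h import *
import pickle
d=pickle.load(open('c0.pkl','rb'))
a=cv2.resize(d['scene']['frame'][210:310,320:440],None,fx=3.3,fy=3.3,interpolation=2)
b=cv2.resize(d['top']['frame'][180:280,240:360],None,fx=3.3,fy=3.3,interpolation=2)
save('pailcrop',np.hstack([a,b]))
a=cv2.resize(d['scene']['frame'][220:370,220:340],None,fx=3.3,fy=3.3,interpolation=2)
b=cv2.resize(d['top']['frame'][130:280,340:460],None,fx=3.3,fy=3.3,interpolation=2)
save('standcrop',np.hstack([a,b]))
E
```

```text
(no output)
```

View pics/pailcrop.png

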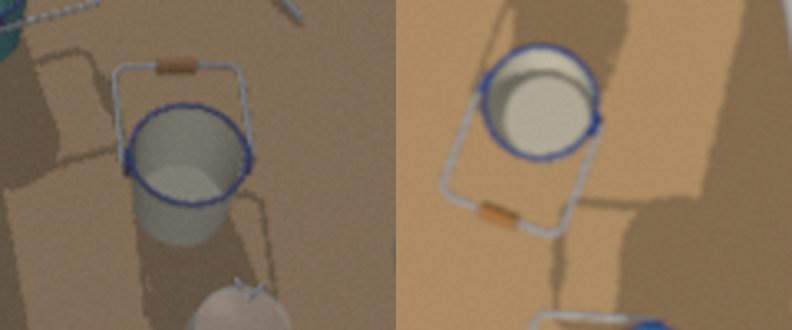

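View pics/standcrop.png

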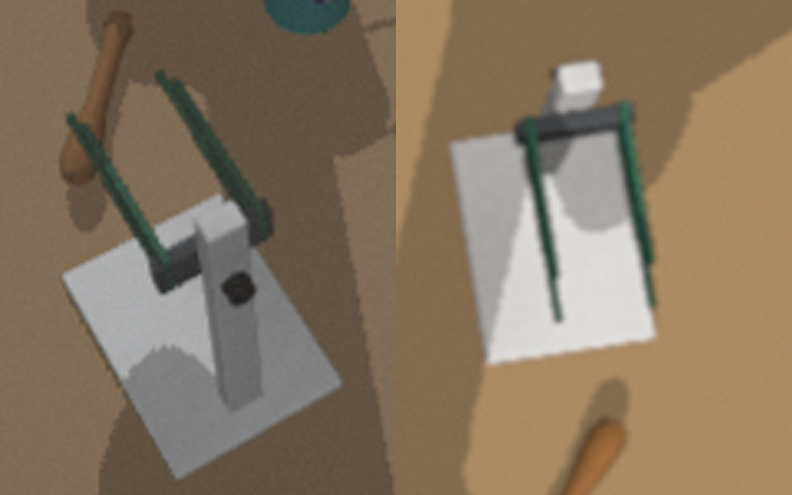

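The crop shows the cream pail with its blue rim, and its bail folded toward the robot with the roller at top (270,245) and scene (373,230). The stand's arms open toward the robot. Next come the positions.

```bash
cat > meas.py <<'E'
from h import *
import pickle,sys
d=pickle.load(open('c0.pkl','rb'))
T,S=d['top'],d['scene']
def blobs(m,mina=8):
    n,l,st,ce=cv2.connectedComponentsWithStats(m.astype(np.uint8)*255)
    return [(ce[i].round(1),st[i][4],l==i) for i in range(1,n) if st[i][4]>=mina]
rng={}
def tri(u1,u2):
    o1,a=ray(T,u1);o2,b=ray(S,u2);a=a[0];b=b[0]
    s=np.linalg.lstsq(np.c_[a,-b],o2-o1,rcond=None)[0]
    p,q=o1+s[0]*a,o2+s[1]*b; return (p+q)/2,np.linalg.norm(p-q)
for n,c,box,rb in(('top',T,(180,260,250,320),(235,255,258,285)),('scene',S,(230,300,340,410),(222,236,360,385))):
    hsv=cv2.cvtColor(c['frame'],cv2.COLOR_RGB2HSV)
    m=np.zeros(hsv.shape[:2],bool);v0,v1,u0,u1=box
    m[v0:v1,u0:u1]=True
    bl=m&(hsv[...,0]>105)&(hsv[...,0]<130)&(hsv[...,1]>90)
    b=max(blobs(bl),key=lambda t:t[1]);v,u=np.nonzero(b[2])
    P=plane(c,np.c_[u,v],0.083)[:,:2]
    A=np.c_[2*P,np.ones(len(P))];x=np.linalg.lstsq(A,(P**2).sum(1),rcond=None)[0]
    print(n,'rim',b[0],b[1],'centre',x[:2].round(4),'r',np.sqrt(x[2]+x[:2]@x[:2]).round(4))
    v0,v1,u0,u1=rb; sub=hsv[v0:v1,u0:u1]
    print(' rollerbox sat med',np.median(sub[...,1]))
    w=np.zeros(hsv.shape[:2],bool); w[v0:v1,u0:u1]=(sub[...,1]>np.median(sub[...,1])+25)&(sub[...,0]<20)
    b=max(blobs(w),key=lambda t:t[1]); v,u=np.nonzero(b[2]); mu=np.array([u.mean(),v.mean()])
    rng[n]=mu; print(' roller',mu.round(2),b[1])
    X=cloud(c); 
    print(' roller range pts',np.median(X[v,u],0).round(4))
print('tri roller',tri(rng['top'],rng['scene']))
# stand
for n,c,box in(('top',T,(140,245,355,425)),('scene',S,(270,370,230,330))):
    f=c['frame'];hsv=cv2.cvtColor(f,cv2.COLOR_RGB2HSV);X=cloud(c)
    m=np.zeros(hsv.shape[:2],bool);v0,v1,u0,u1=box;m[v0:v1,u0:u1]=True
    t=m&(hsv[...,1]<45)&(X[...,2]<0.025)&(X[...,2]>-0.01)
    v,u=np.nonzero(t); P=plane(c,np.c_[u,v],0.010)[:,:2]
    r=cv2.minAreaRect(P.astype(np.float32)*1000); print(n,'tray',r)
    t=m&(X[...,2]>0.29)&(X[...,2]<.32)
    v,u=np.nonzero(t); print(' post',len(v),plane(c,[[u.mean(),v.mean()]],0.3).round(4), np.median(X[v,u],0).round(4))
    g=m&(hsv[...,0]>60)&(hsv[...,0]<95)&(hsv[...,1]>80)
    if n=='scene':
        g=np.zeros_like(m);g[235:300,230:305]=True;g&=(hsv[...,0]>55)&(hsv[...,0]<95)&(hsv[...,1]>60)
    for b in blobs(g,20):
        v,u=np.nonzero(b[2]); Q=X[v,u]; ok=(Q[:,2]>.19)&(Q[:,2]<.32)&(Q[:,0]<1); Q=Q[ok]
        print(' green',b[0],b[1],ok.sum(),Q.mean(0).round(4) if len(Q) else '', np.percentile(Q[:,2],[5,50,95]).round(4) if len(Q) else '')
        if len(Q)>20:
            vx,vy,x0,y0=cv2.fitLine(Q[:,:2].astype(np.float32),cv2.DIST_HUBER,0,.01,.01).ravel(); print('   dir',np.degrees(np.arctan2(vy,vx)),x0,y0, 'ext',((Q[:,:2]-[x0,y0])@[vx,vy]).min(),((Q[:,:2]-[x0,y0])@[vx,vy]).max())
E
python3 meas.py
```

```text
top rim [299.4 217.7] 11 centre [0.574 0.101] r 0.0075
 rollerbox sat med 107.0
 roller [270.48 245.07] 44
 roller range pts [0.4987 0.1786 0.0741]
scene rim [359.2 258.4] 13 centre [0.5784 0.1021] r 0.0093
 rollerbox sat med 84.0
 roller [373.21 229.45] 42
 roller range pts [0.5018 0.1784 0.0727]
tri roller (array([0.49926837, 0.17941335, 0.06738817]), np.float64(0.0003017696178023883))
top tray ((648.669921875, -151.13758850097656), (255.51849365234375, 151.17185974121094), 7.521970272064209)
 post 120 [[ 0.6874 -0.1472  0.3   ]] [ 0.6877 -0.1476  0.2999]
 green [411.4 182.8] 117 116 [ 0.6253 -0.19    0.2483] [0.221  0.2514 0.2606]
   dir 7.408197 0.63916165 -0.18802948 ext -0.0790260289290465 0.03796002491816415
 green [381.2 176.5] 46 46 [ 0.6426 -0.1154  0.2523] [0.2382 0.2537 0.2626]
   dir 5.7389812 0.6457795 -0.11490495 ext -0.03860141997706096 0.023455669398380674
scene tray ((621.1051025390625, -142.09384155273438), (204.06216430664062, 177.8569793701172), 7.25141716003418)
 post 159 [[ 0.6901 -0.1481  0.3   ]] [ 0.6903 -0.1481  0.2999]
 green [260.5 284. ] 77 77 [ 0.636  -0.191   0.2568] [0.2515 0.2573 0.261 ]
   dir 7.436258 0.6359909 -0.19100411 ext -0.04757543604260565 0.04511692046297998
```

```bash
cat > meas2.py <<'E'
from h import *
import pickle
d=pickle.load(open('c0.pkl','rb'))
T,S=d['top'],d['scene']
for n,c,box in(('top',T,(185,245,255,310)),('scene',S,(235,275,350,405))):
    f=c['frame'].astype(int);X=cloud(c)
    v0,v1,u0,u1=box;m=np.zeros(f.shape[:2],bool);m[v0:v1,u0:u1]=1
    m&=(f[...,2]-f[...,0]>25)
    v,u=np.nonzero(m);P=plane(c,np.c_[u,v],0.083)[:,:2]
    for k in range(6):
        x=np.linalg.lstsq(np.c_[2*P,np.ones(len(P))],(P**2).sum(1),rcond=None)[0];r=np.sqrt(x[2]+x[:2]@x[:2])
        e=abs(np.hypot(*(P-x[:2]).T)-r);P=P[e<max(.004,2*np.median(e))]
    print(n,len(P),x[:2].round(4),r.round(4))
# arms top-bar heights along stand x
th=np.radians(7.4);o=np.array([.689,-.148]);R=np.array([[np.cos(th),-np.sin(th)],[np.sin(th),np.cos(th)]])
for n,c in(('top',T),('scene',S)):
    X=cloud(c);f=c['frame'].astype(int);g=(f[...,1]-f[...,0]>8)
    Q=X[g];L=(Q[:,:2]-o)@R
    for side in(-.036,.036):
        for a,b in((-.17,-.155),(-.155,-.138),(-.13,-.11),(-.11,-.09),(-.09,-.06),(-.06,-.03)):
            k=(abs(L[:,1]-side)<.012)&(L[:,0]>a)&(L[:,0]<b)&(Q[:,2]>.19)
            if k.sum()>2: print(n,side,a,b,k.sum(),np.median(Q[k,2]).round(4),'y',np.median(L[k,1]).round(4))
E
python3 meas2.py
```

```text
top 68 [0.5923 0.1412] 0.0478
scene 62 [0.5895 0.1421] 0.0479
top -0.036 -0.17 -0.155 7 0.2304 y -0.0336
top -0.036 -0.155 -0.138 7 0.2325 y -0.0329
top -0.036 -0.13 -0.11 25 0.2484 y -0.0333
top -0.036 -0.11 -0.09 30 0.2498 y -0.0336
top -0.036 -0.09 -0.06 53 0.2513 y -0.0336
top -0.036 -0.06 -0.03 51 0.2509 y -0.0332
top 0.036 -0.17 -0.155 7 0.2314 y 0.0375
top 0.036 -0.155 -0.138 12 0.2302 y 0.0376
top 0.036 -0.13 -0.11 23 0.2535 y 0.0383
top 0.036 -0.11 -0.09 23 0.2518 y 0.0378
top 0.036 -0.09 -0.06 35 0.2527 y 0.0385
top 0.036 -0.06 -0.03 48 0.2546 y 0.0383
scene -0.036 -0.17 -0.155 6 0.2316 y -0.0345
scene -0.036 -0.155 -0.138 8 0.2322 y -0.0356
scene -0.036 -0.13 -0.11 31 0.2562 y -0.0361
scene -0.036 -0.11 -0.09 33 0.2567 y -0.036
scene -0.036 -0.09 -0.06 50 0.2562 y -0.0369
scene -0.036 -0.06 -0.03 47 0.2562 y -0.037
scene 0.036 -0.17 -0.155 6 0.2314 y 0.0374
scene 0.036 -0.155 -0.138 10 0.2329 y 0.0364
scene 0.036 -0.13 -0.11 30 0.2551 y 0.0359
scene 0.036 -0.11 -0.09 40 0.2485 y 0.0358
scene 0.036 -0.09 -0.06 49 0.2567 y 0.0348
scene 0.036 -0.06 -0.03 48 0.257 y 0.0346
```

Pail centre is about (0.591, 0.142), its yaw about -22.4° and the roller about (0.499, 0.179, 0.0675). The stand post is at (0.689, -0.148) with yaw 7.4°, and the lower bars look to be near 0.231. Next is the approach above the roller, with the jaws across the wire.

```bash
cat > go.py <<'E'
from h import *
import sys
from scipy.spatial.transform import Rotation as Ro
def inc(x,y,z,yaw=None):
    o=get_obs();R=Ro.from_euler('xyz',o['tcp_rot'],degrees=True)
    d=R.inv().apply(np.array([x,y,z])-o['ee_pos'])/.025
    dy=0 if yaw is None else -((yaw-o['tcp_rot'][2]+180)%360-180)/6
    print('inc',d.round(3),'roll',round(dy,3),'| t',round(o['time'],2),'pos',o['ee_pos'].round(4),'rot',o['tcp_rot'].round(2),'F',o['wrist_force'].round(2),'op',round(o['opening'],4))
a=[float(v) for v in sys.argv[1:]]
inc(*a)
E
python3 go.py .4993 .1794 .14 -22.35
```

```text
inc [-21.526 -21.216   4.092] roll -7.773 | t 0.1 pos [ 0.1972 -0.5133  0.2417] rot [-1.800e+02  6.000e-02 -6.899e+01] F [-0.42  0.44 -0.95] op 0.0854
```

{"name": "arm_command", "arguments": {
  "increments": [
    [[-2, -2, 0], -1],
    [[-4, -4, 0], -2.2],
    [[-5.5, -5.5, 0], -3.4],
    [[-7, -7, 0], -4.5],
    [[-8.5, -8.5, 0], -5.5]
  ],
  "claw": 0.0,
  "force": 30
}}

```text
time: 0.6
ee_pos: [0.2989, -0.2831, 0.2416]
tcp_rot: [-180.0, 0.1, -35.8]
wrist_force: [0.6, -0.6, 0.4]
opening: 0.0426
```

```bash
python3 go.py .4993 .1794 .14 -22.35
```

```text
inc [ -4.3   -19.694   4.083] roll -2.234 | t 0.6 pos [ 0.2989 -0.2831  0.2416] rot [-1.7996e+02  7.0000e-02 -3.5760e+01] F [ 0.6  -0.6   0.45] op 0.0426
```

{"name": "arm_command", "arguments": {
  "increments": [
    [[-0.4, -2, 0], -0.5],
    [[-0.9, -4, 0], -1],
    [[-1.3, -6, 0], -1.5],
    [[-1.7, -8, 0], -2],
    [[-2.2, -10, 0], -2.2]
  ]
}}

```text
time: 1.1
ee_pos: [0.3977, -0.0533, 0.2418]
tcp_rot: [-179.9, 0.0, -22.4]
wrist_force: [0.9, -0.5, -0.9]
opening: 0.0429
```

```bash
python3 go.py .4993 .1794 .14 -22.35
```

```text
inc [  0.204 -10.149   4.08 ] roll -0.017 | t 1.1 pos [ 0.3977 -0.0533  0.2418] rot [-1.7994e+02  3.0000e-02 -2.2450e+01] F [ 0.87 -0.52 -0.94] op 0.0429
```

{"name": "arm_command", "arguments": {
  "increments": [
    [[0.1, -2, 0], 0],
    [[0.1, -4, 0.5], 0],
    [[0.2, -6.5, 1], 0],
    [[0.2, -8.5, 1.8], 0],
    [[0.2, -10.15, 2.5], 0]
  ]
}}

```text
time: 1.6
ee_pos: [0.4941, 0.1682, 0.1848]
tcp_rot: [-179.9, -0.0, -22.4]
wrist_force: [0.9, -0.6, 0.6]
opening: 0.0426
```

{"name": "arm_command", "arguments": {
  "increments": [
    [[0, 0, 0.8], 0],
    [[0, 0, 1.6], 0],
    [[0, 0, 1.6], 0]
  ]
}}

```text
time: 1.9
ee_pos: [0.4926, 0.1683, 0.1416]
tcp_rot: [179.9, 0.2, -22.4]
wrist_force: [-0.1, 0.5, 0.1]
opening: 0.0428
```

```bash
python3 go.py .4993 .1794 .0595 -22.35; python3 - <<'E'
from h import *
S,T=camera('scene'),camera('top')
p=proj(S,[.4993,.1794,.0675])[0];print(p)
a=cv2.resize(S['frame'][190:300,310:430],None,fx=3.3,fy=3.3,interpolation=2)
b=cv2.resize(T['frame'][180:290,240:360],None,fx=3.3,fy=3.3,interpolation=2)
save('above',np.hstack([a,b]))
E
```

```text
inc [ 0.091 -0.521  3.282] roll -0.002 | t 1.9 pos [0.4926 0.1683 0.1416] rot [179.87   0.23 -22.36] F [-0.08  0.48  0.07] op 0.0428
[373.16512    229.44444927]
```

View pics/above.png

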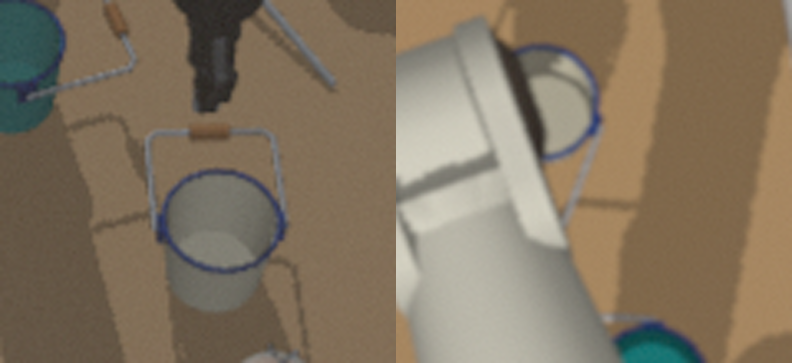

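The fingers stand just above the roller in the scene view (crop 210,100 against roller 210,130). I'll correct the offset and go down.

{"name": "arm_command", "arguments": {
  "increments": [
    [[0.1, -0.5, 0.4], 0],
    [[0.1, -0.52, 1.2], 0],
    [[0.1, -0.52, 2.0], 0],
    [[0.1, -0.52, 2.8], 0],
    [[0.1, -0.52, 3.28], 0]
  ]
}}

```text
time: 2.5
ee_pos: [0.5013, 0.1794, 0.062]
tcp_rot: [-180.0, 0.0, -22.4]
wrist_force: [-0.4, 0.1, -0.0]
opening: 0.0426
```

```bash
python3 go.py .4993 .1794 .0595 -22.35; python3 - <<'E'
from h import *
S=camera('scene')
save('down',cv2.resize(S['frame'][190:300,310:430],None,fx=4.5,fy=4.5,interpolation=2))
E
```

```text
inc [-0.074  0.031  0.101] roll -0.015 | t 2.5 pos [0.5013 0.1794 0.062 ] rot [-1.7995e+02  4.0000e-02 -2.2440e+01] F [-0.38  0.09 -0.04] op 0.0426
```

View pics/down.png

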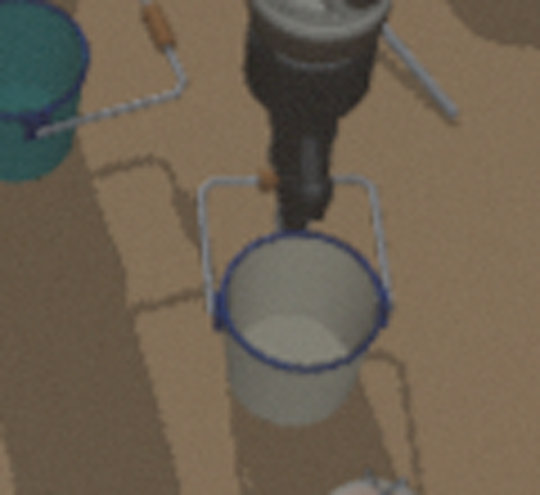

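```bash
python3 - <<'E'
from h import *
S=camera('scene')
y=np.radians(-22.4);ax=np.array([np.cos(y),np.sin(y),0]);ay=np.array([-np.sin(y),np.cos(y),0])
P=np.array([.5013,.1794,.051])
for a in (.021,.035):
  for b in(-.011,.011): print(a,b,((proj(S,P+ax*a+ay*b)[0]-[310,190])*4.5).round())
print('roller',((proj(S,np.array([.4993,.1794,.0675])+np.outer([-.017,0,.017],ay))-[310,190])*4.5).round())
E
```

```text
0.021 -0.011 [269. 223.]
0.021 0.011 [304. 222.]
0.035 -0.011 [271. 241.]
0.035 0.011 [306. 241.]
roller [[257. 178.]
 [284. 178.]
 [311. 177.]]
```

```bash
python3 - <<'E'
from h import *
S=camera('scene')
f=S['frame'][215:260,350:405]; f=np.clip(f.astype(float)*1.6,0,255).astype(np.uint8)
save('down2',cv2.resize(f,None,fx=12,fy=12,interpolation=0))
E
```

```text
(no output)
```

View pics/down2.png

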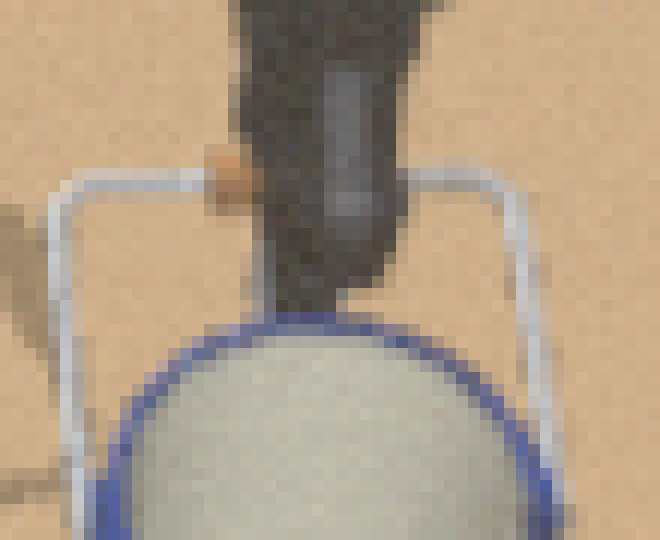

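{"name": "arm_command", "arguments": {
  "increments": [
    [[-0.07, 0.1, 0.08], 0],
    [[-0.07, 0.1, 0.08], 0]
  ]
}}

```text
time: 2.85
ee_pos: [0.4989, 0.1777, 0.0619]
tcp_rot: [-179.9, -0.0, -22.4]
wrist_force: [-0.9, 0.2, 0.2]
opening: 0.0425
```

{"name": "arm_command", "arguments": {
  "increments": [
    [[0, 0, 0], 0],
    [[0, 0, 0], 0],
    [[0, 0, 0], 0],
    [[0, 0, 0], 0],
    [[0, 0, 0], 0]
  ],
  "claw": 1.0,
  "force": 30
}}

```text
time: 3.35
ee_pos: [0.4991, 0.1778, 0.0621]
tcp_rot: [-179.9, -0.0, -22.4]
wrist_force: [-0.1, 0.6, -0.3]
opening: 0.0128
```

```bash
python3 go.py .4993 .1794 .0595 -22.35; python3 - <<'E'
from h import *
S=camera('scene')
save('grip',cv2.resize(S['frame'][190:300,310:430],None,fx=4.5,fy=4.5,interpolation=2))
E
```

```text
inc [-0.016 -0.063  0.103] roll -0.015 | t 3.35 pos [0.4991 0.1778 0.0621] rot [-1.7989e+02 -2.0000e-02 -2.2440e+01] F [-0.05  0.56 -0.3 ] op 0.0128
```

View pics/grip.png

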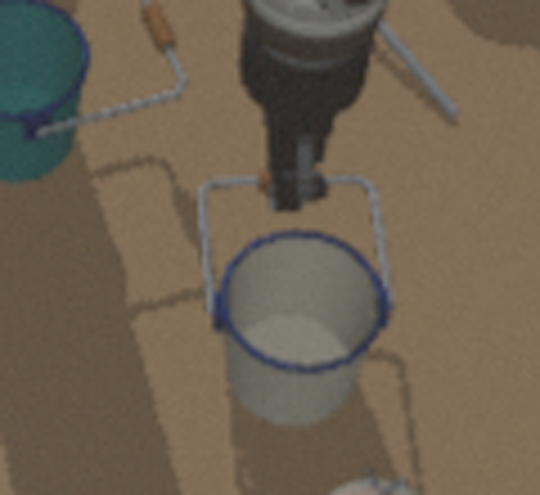

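```bash
cat > arc.py <<'E'
from h import *
import sys
from scipy.spatial.transform import Rotation as Ro
o=get_obs();R=Ro.from_euler('xyz',o['tcp_rot'],degrees=True)
s=np.array([.4991,.1778,.0621]);ax=np.array([np.cos(np.radians(-22.35)),np.sin(np.radians(-22.35)),0])
print(o['ee_pos'].round(4),o['wrist_force'].round(2),o['opening'])
for th in map(float,sys.argv[1:]):
    t=s+.1*(np.cos(.065)-np.cos(th))*ax+np.array([0,0,.1*(np.sin(th)+np.sin(.065))])
    print(th,(R.inv().apply(t-o['ee_pos'])/.025).round(2))
E
python3 arc.py .05 .17 .29 .41 .53
```

```text
[0.4991 0.1778 0.062 ] [0.58 0.96 0.14] 0.012605016726331412
0.05 [-0.   -0.   -0.46]
0.17 [ 0.05 -0.   -0.94]
0.29 [ 0.16 -0.   -1.41]
0.41 [ 0.33 -0.01 -1.86]
0.53 [ 0.54 -0.01 -2.29]
```

{"name": "arm_command", "arguments": {
  "increments": [
    [[0, 0, -0.46], 0],
    [[0.05, 0, -0.94], 0],
    [[0.16, 0, -1.41], 0],
    [[0.33, 0, -1.86], 0],
    [[0.54, 0, -2.29], 0]
  ]
}}

```text
time: 3.9
ee_pos: [0.5119, 0.1725, 0.1207]
tcp_rot: [-179.9, -0.0, -22.4]
wrist_force: [-1.2, 1.4, -0.4]
opening: 0.0129
```

```bash
python3 arc.py .53 .65 .77 .89 1.01 1.13; python3 - <<'E'
from h import *
S=camera('scene')
save('arc1',cv2.resize(S['frame'][190:300,310:430],None,fx=4.5,fy=4.5,interpolation=2))
E
```

```text
[0.5119 0.1725 0.1207] [-1.23  1.43 -0.41] 0.01286176067427474
0.53 [-0.01 -0.    0.06]
0.65 [ 0.25 -0.   -0.34]
0.77 [ 0.57 -0.01 -0.7 ]
0.89 [ 0.92 -0.01 -1.02]
1.01 [ 1.31 -0.01 -1.3 ]
1.13 [ 1.73 -0.01 -1.53]
```

View pics/arc1.png

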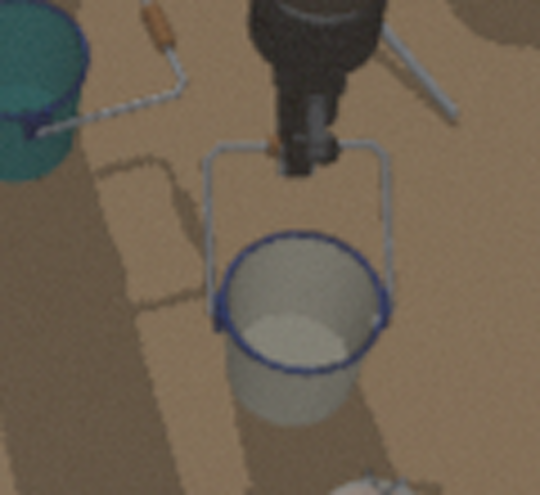

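The bail is rising with the grip and the pail has not moved. I'll carry on along the arc.

{"name": "arm_command", "arguments": {
  "increments": [
    [[0.25, 0, -0.34], 0],
    [[0.57, 0, -0.7], 0],
    [[0.92, 0, -1.02], 0],
    [[1.31, 0, -1.3], 0],
    [[1.73, 0, -1.53], 0]
  ]
}}

```text
time: 4.45
ee_pos: [0.5534, 0.1558, 0.162]
tcp_rot: [-179.7, -0.2, -22.4]
wrist_force: [-3.2, 1.1, 4.0]
opening: 0.0125
```

```bash
python3 arc.py 1.13 1.23 1.33 1.42 1.5 1.57
```

```text
[0.5534 0.1558 0.162 ] [-3.21  1.08  3.98] 0.012538609831456906
1.13 [-0.06  0.01  0.12]
1.23 [ 0.31  0.01 -0.03]
1.33 [ 0.69  0.01 -0.15]
1.42 [ 1.05  0.01 -0.22]
1.5 [ 1.36  0.01 -0.25]
1.57 [ 1.64  0.01 -0.26]
```

{"name": "arm_command", "arguments": {
  "increments": [
    [[0.25, 0, -0.2], 0],
    [[0.55, 0, -0.32], 0],
    [[0.85, 0, -0.4], 0]
  ]
}}

```text
time: 4.75
ee_pos: [0.5734, 0.1473, 0.1719]
tcp_rot: [-179.8, -0.2, -22.5]
wrist_force: [-0.4, 1.5, -3.3]
opening: 0.0128
```

```bash
python3 arc.py 1.33 1.42 1.5 1.57;  python3 - <<'E'
from h import *
S=camera('scene')
save('arc2',cv2.resize(S['frame'][190:300,310:430],None,fx=4.5,fy=4.5,interpolation=2))
E
```

```text
[0.5734 0.1473 0.1719] [-0.39  1.54 -3.25] 0.012830997835134144
1.33 [-0.18  0.    0.25]
1.42 [0.18 0.   0.18]
1.5 [0.49 0.   0.14]
1.57 [0.77 0.   0.13]
```

View pics/arc2.png

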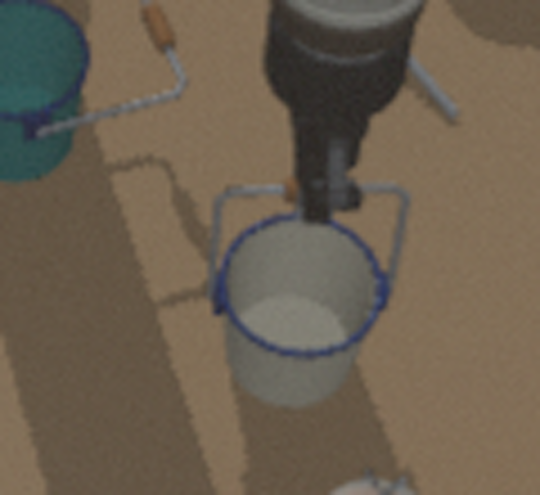

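```bash
cat > rim.py <<'E'
from h import *
def rim(c,zs,box):
    f=c['frame'].astype(int);v0,v1,u0,u1=box;m=np.zeros(f.shape[:2],bool);m[v0:v1,u0:u1]=1
    m&=(f[...,2]-f[...,0]>22); v,u=np.nonzero(m)
    for z in zs:
        P=plane(c,np.c_[u,v],z)[:,:2]
        for k in range(6):
            x=np.linalg.lstsq(np.c_[2*P,np.ones(len(P))],(P**2).sum(1),rcond=None)[0];r=np.sqrt(x[2]+x[:2]@x[:2])
            e=abs(np.hypot(*(P-x[:2]).T)-r);P=P[e<max(.004,2*np.median(e))]
        print('z',z,len(P),x[:2].round(4),'r',r.round(4))
    X=cloud(c)[v,u]; X=X[(abs(X[:,2]-.085)<.06)]
    c0=np.median(X,0);A=np.c_[X[:,:2]-c0[:2],np.ones(len(X))]
    w=np.ones(len(X),bool)
    for k in range(5):
        p=np.linalg.lstsq(A[w],X[w,2],rcond=None)[0];e=abs(A@p-X[:,2]);w=e<.012
    print('rim depth plane: z',(p[2]).round(4),'tilt',p[:2].round(3),'n',w.sum(), 'c',c0.round(3))
E
python3 - <<'E'
from rim import *
S=camera('scene');rim(S,(.083,.09),(233,272,350,402))
E
```

```text
z 0.083 91 [0.5797 0.1465] r 0.0482
z 0.09 91 [0.5833 0.1439] r 0.0479
rim depth plane: z 0.0887 tilt [-0.032  0.012] n 88 c [0.598 0.144 0.089]
```

{"name": "arm_command", "arguments": {
  "increments": [
    [[0.05, 0, 0.08], 0],
    [[0.1, 0, 0.16], 0],
    [[0.15, 0, 0.2], 0]
  ]
}}

```text
time: 5.15
ee_pos: [0.5783, 0.1458, 0.1704]
tcp_rot: [-179.6, -0.5, -22.5]
wrist_force: [-1.6, -3.9, 24.4]
opening: 0.0123
```

```bash
python3 - <<'E'
from rim import *
S=camera('scene');rim(S,(.083,),(233,272,350,402))
o=get_obs();print(o['ee_pos'],o['wrist_force'])
save('arc3',cv2.resize(S['frame'][190:300,310:430],None,fx=4.5,fy=4.5,interpolation=2))
E
```

```text
z 0.083 94 [0.5774 0.1475] r 0.0476
rim depth plane: z 0.0876 tilt [0.02 0.  ] n 94 c [0.596 0.137 0.088]
[0.57852644 0.14571856 0.17048488] [-1.53006943 -2.63456413 19.06045453]
```

View pics/arc3.png

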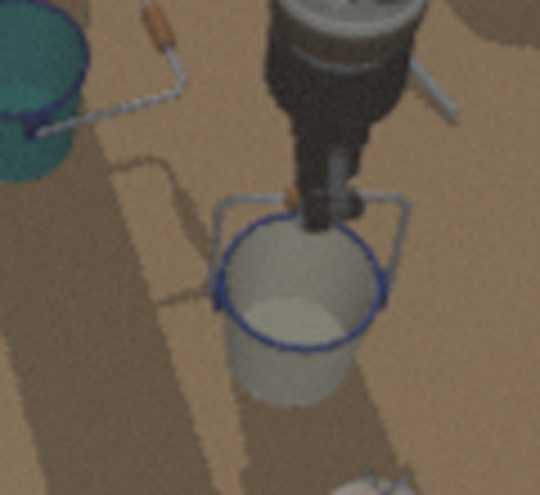

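{"name": "arm_command", "arguments": {
  "increments": [
    [[0, 0, -0.05], 0],
    [[0, 0, -0.05], 0],
    [[0, 0, -0.05], 0]
  ]
}}

```text
time: 5.5
ee_pos: [0.5781, 0.1457, 0.1709]
tcp_rot: [-179.6, -0.4, -22.5]
wrist_force: [-0.5, 0.5, -1.8]
opening: 0.0123
```

```bash
python3 - <<'E'
from rim import *
o=get_obs();print(o['ee_pos'],o['wrist_force'])
S=camera('scene');rim(S,(.083,),(233,272,350,402))
X=cloud(S);f=S['frame'].astype(int)
g=(f.min(2)>110)&(f.max(2)-f.min(2)<25)
v,u=np.nonzero(g[190:240,350:410]);v+=190;u+=350
print(len(v));Q=X[v,u];k=(Q[:,2]>.14)&(Q[:,2]<.2);print(Q[k].round(3)[:40])
E
```

```text
[0.57806996 0.14573004 0.17088372] [-0.45267802  0.45215726 -1.84740392]
z 0.083 93 [0.577  0.1479] r 0.0478
rim depth plane: z 0.0878 tilt [ 0.011 -0.01 ] n 93 c [0.596 0.138 0.088]
47
[[0.589 0.18  0.175]
 [0.591 0.181 0.178]
 [0.591 0.185 0.176]
 [0.596 0.184 0.183]
 [0.595 0.188 0.179]
 [0.563 0.115 0.176]
 [0.567 0.116 0.18 ]
 [0.569 0.118 0.181]
 [0.567 0.122 0.177]
 [0.568 0.125 0.176]
 [0.571 0.125 0.181]
 [0.57  0.129 0.177]
 [0.592 0.182 0.175]
 [0.569 0.118 0.177]]
```

{"name": "arm_command", "arguments": {
  "increments": [
    [[0, 0, -0.1], 0],
    [[0, 0, -0.35], 0],
    [[0, 0, -0.7], 0],
    [[0, 0, -1.1], 0],
    [[0, 0, -1.5], 0]
  ],
  "force": 40
}}

```text
time: 6.05
ee_pos: [0.5779, 0.1457, 0.2097]
tcp_rot: [-179.6, -0.5, -22.5]
wrist_force: [0.5, 0.2, -4.3]
opening: 0.0125
```

{"name": "arm_command", "arguments": {
  "increments": [
    [[0, 0, -0.35], 0],
    [[0, 0, -0.75], 0],
    [[0, 0, -1.15], 0],
    [[0, 0, -1.45], 0],
    [[0, 0, -1.6], 0]
  ]
}}

```text
time: 6.55
ee_pos: [0.5777, 0.1455, 0.2507]
tcp_rot: [-179.6, -0.5, -22.5]
wrist_force: [0.2, -0.1, -4.9]
opening: 0.0125
```

```bash
python3 go.py .461 -.178 .26 7.4; python3 - <<'E'
from h import *
S=camera('scene')
save('lift',cv2.resize(S['frame'][140:340,230:450],None,fx=3,fy=3,interpolation=2))
E
```

```text
inc [ 0.64  13.74  -0.471] roll -4.981 | t 6.55 pos [0.5777 0.1455 0.2507] rot [-179.57   -0.51  -22.49] F [ 0.19 -0.06 -4.9 ] op 0.0125
```

View pics/lift.png

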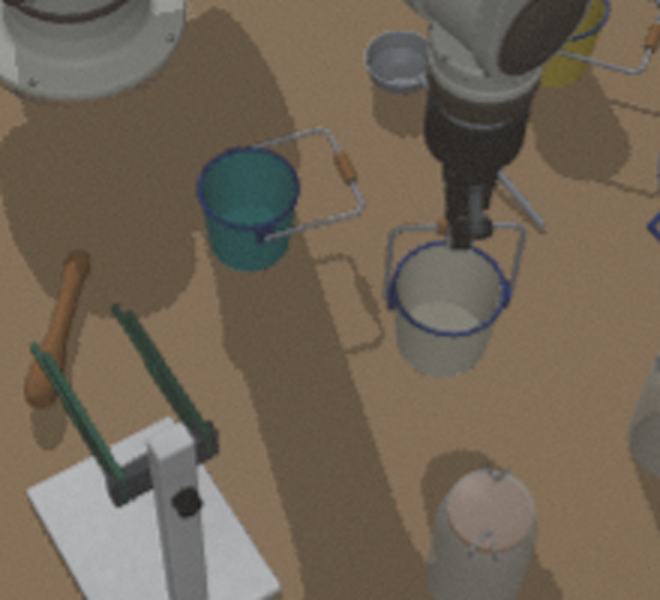

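{"name": "arm_command", "arguments": {
  "increments": [
    [[0, 0.1, -0.4], 0],
    [[0, 0.3, -0.9], -0.2],
    [[0, 0.7, -1.4], -0.4],
    [[0, 1.2, -1.9], -0.7],
    [[0, 1.8, -2.3], -1.0]
  ]
}}

```text
time: 7.1
ee_pos: [0.5596, 0.1033, 0.3096]
tcp_rot: [-179.6, -0.6, -16.3]
wrist_force: [0.3, 1.0, -3.9]
opening: 0.0126
```

```bash
python3 go.py .441 -.180 .31 7.4
```

```text
inc [-1.366 12.208 -0.117] roll -3.956 | t 7.1 pos [0.5596 0.1033 0.3096] rot [-179.59   -0.61  -16.33] F [ 0.34  0.98 -3.94] op 0.0126
```

{"name": "arm_command", "arguments": {
  "increments": [
    [[-0.08, 0.7, -0.1], -0.25],
    [[-0.16, 1.4, -0.1], -0.5],
    [[-0.24, 2.1, -0.1], -0.75],
    [[-0.32, 2.8, -0.1], -1.0],
    [[-0.4, 3.5, -0.1], -1.2]
  ]
}}

```text
time: 7.6
ee_pos: [0.5248, 0.0212, 0.3124]
tcp_rot: [-179.7, -0.7, -9.0]
wrist_force: [-0.2, -0.2, -4.3]
opening: 0.0121
```

```bash
python3 go.py .441 -.180 .31 7.4
```

```text
inc [-2.051  8.473  0.023] roll -2.737 | t 7.6 pos [0.5248 0.0212 0.3124] rot [-179.67   -0.71   -9.02] F [-0.2  -0.25 -4.34] op 0.0121
```

{"name": "arm_command", "arguments": {
  "increments": [
    [[-0.16, 0.7, 0], -0.25],
    [[-0.33, 1.4, 0], -0.5],
    [[-0.5, 2.1, 0], -0.7],
    [[-0.67, 2.8, 0], -0.9],
    [[-0.84, 3.5, 0], -1.1]
  ]
}}

```text
time: 8.1
ee_pos: [0.4898, -0.0628, 0.3128]
tcp_rot: [-179.8, -0.8, -2.3]
wrist_force: [-0.0, -0.3, -4.2]
opening: 0.0122
```

```bash
python3 go.py .441 -.180 .31 7.4
```

```text
inc [-1.76   4.762  0.066] roll -1.621 | t 8.1 pos [ 0.4898 -0.0628  0.3128] rot [-179.76   -0.8    -2.32] F [-0.05 -0.28 -4.21] op 0.0122
```

{"name": "arm_command", "arguments": {
  "increments": [
    [[-0.4, 0.3, 0], -0.25],
    [[-0.85, 0.7, 0], -0.5],
    [[-1.3, 1.2, 0], -0.8],
    [[-1.7, 1.8, 0], -1.1],
    [[-1.9, 2.4, 0], -1.4]
  ]
}}

```text
time: 8.6
ee_pos: [0.4388, -0.1215, 0.3132]
tcp_rot: [-179.9, -0.9, 6.2]
wrist_force: [1.2, 0.3, -4.7]
opening: 0.0127
```

```bash
python3 go.py .441 -.180 .31 7.4
```

```text
inc [-0.168  2.337  0.123] roll -0.198 | t 8.6 pos [ 0.4388 -0.1215  0.3132] rot [-179.92   -0.89    6.21] F [ 1.21  0.27 -4.66] op 0.0127
```

{"name": "arm_command", "arguments": {
  "increments": [
    [[-0.05, 0.6, 0], -0.1],
    [[-0.1, 1.2, 0], -0.2],
    [[-0.13, 1.8, 0.1], -0.2],
    [[-0.16, 2.2, 0.2], -0.2],
    [[-0.16, 2.4, 0.3], -0.2]
  ]
}}

```text
time: 9.1
ee_pos: [0.4414, -0.1825, 0.3054]
tcp_rot: [-179.9, -0.9, 7.4]
wrist_force: [0.5, 1.3, -4.1]
opening: 0.0124
```

{"name": "arm_command", "arguments": {
  "increments": [
    [[0, 0, 0.3], 0],
    [[0, 0, 0.7], 0],
    [[0, 0, 1.1], 0],
    [[0, 0, 1.4], 0],
    [[0, 0, 1.5], 0]
  ]
}}

```text
time: 9.6
ee_pos: [0.4416, -0.1819, 0.2666]
tcp_rot: [-179.9, -0.8, 7.4]
wrist_force: [0.2, -0.2, -4.7]
opening: 0.0125
```

```bash
python3 go.py .441 -.182 .2565 7.4; python3 - <<'E'
from h import *
import pickle
S=camera('scene');T=camera('top');pickle.dump({'scene':S,'top':T},open('c1.pkl','wb'))
a=cv2.resize(S['frame'][200:330,200:340],None,fx=2.8,fy=2.8,interpolation=2)
b=cv2.resize(T['frame'][130:260,330:470],None,fx=2.8,fy=2.8,interpolation=2)
save('front',np.hstack([a,b]))
E
```

```text
inc [-0.031  0.003  0.405] roll -0.001 | t 9.6 pos [ 0.4416 -0.1819  0.2666] rot [-179.89   -0.81    7.39] F [ 0.18 -0.2  -4.66] op 0.0125
```

View pics/front.png

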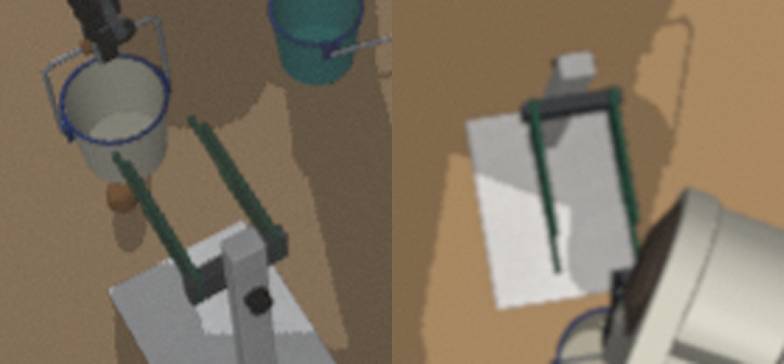

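```bash
cat > al.py <<'E'
from rim import *
import pickle
o2=np.array([.689,-.148]);th=np.radians(7.4);R=np.array([[np.cos(th),-np.sin(th)],[np.sin(th),np.cos(th)]])
def loc(P): return np.c_[(np.atleast_2d(P)[:,:2]-o2)@R,np.atleast_2d(P)[:,2]]
E
python3 - <<'E'
from al import *
S=pickle.load(open('c1.pkl','rb'))['scene']
P=plane(S,[[216.4,225.7],[256,206.4]],.27);L=loc(P);print(L.round(4),'mid',L.mean(0).round(4),'ang',np.degrees(np.arctan2(L[1,0]-L[0,0],L[1,1]-L[0,1])),np.linalg.norm(L[1]-L[0]))
f=S['frame'].astype(int);X=cloud(S);sub=np.zeros(f.shape[:2],bool);sub[200:232,212:262]=1
Q=loc(X[sub]);k=(Q[:,2]>.25)&(Q[:,2]<.285)
q=Q[k];print(k.sum());
w=q[(abs(q[:,1])>.025)];print(w.round(3)[::2])
# rim
m=np.zeros(f.shape[:2],bool);m[215:265,215:265]=1;m&=(f[...,2]-f[...,0]>22);v,u=np.nonzero(m)
P=plane(S,np.c_[u,v],.179)
for k in range(6):
    x=np.linalg.lstsq(np.c_[2*P[:,:2],np.ones(len(P))],(P[:,:2]**2).sum(1),rcond=None)[0];e=abs(np.hypot(*(P[:,:2]-x[:2]).T)-np.sqrt(x[2]+x[:2]@x[:2]));P=P[e<max(.004,2*np.median(e))]
print('rim',loc(np.r_[x[:2],.179]).round(4),np.sqrt(x[2]+x[:2]@x[:2]),'tcp',loc(get_obs()['ee_pos']).round(4))
E
```

```text
[[-0.2426 -0.0542  0.27  ]
 [-0.2447  0.0517  0.27  ]] mid [-0.2437 -0.0012  0.27  ] ang -1.1530995532849204 0.10586768504685433
137
[[-0.252  0.045  0.273]
 [-0.251  0.039  0.273]
 [-0.249  0.043  0.273]
 [-0.247  0.048  0.271]
 [-0.248  0.053  0.267]
 [-0.251  0.036  0.271]
 [-0.247  0.042  0.271]
 [-0.248  0.048  0.266]
 [-0.247  0.052  0.264]
 [-0.248  0.035  0.271]
 [-0.251  0.051  0.256]
 [-0.249  0.055  0.256]
 [-0.246  0.051  0.258]
 [-0.249 -0.028  0.275]
 [-0.253 -0.035  0.271]
 [-0.25  -0.031  0.271]
 [-0.249 -0.026  0.269]
 [-0.249 -0.039  0.274]
 [-0.248 -0.034  0.271]
 [-0.252 -0.045  0.272]
 [-0.252 -0.041  0.268]
 [-0.25  -0.037  0.268]
 [-0.248 -0.047  0.273]
 [-0.249 -0.042  0.269]
 [-0.248 -0.05   0.272]
 [-0.248 -0.053  0.269]
 [-0.248 -0.056  0.267]
 [-0.249 -0.051  0.263]
 [-0.247 -0.054  0.263]
 [-0.249 -0.055  0.258]
 [-0.247 -0.053  0.254]]
rim [[-0.2507 -0.0003  0.179 ]] 0.04771293181179758 tcp [[-0.2495 -0.0019  0.2675]]
```

{"name": "arm_command", "arguments": {
  "increments": [
    [[0.1, 0, 0.1], 0],
    [[0.35, 0, 0.25], 0],
    [[0.75, 0, 0.4], 0],
    [[1.2, 0, 0.45], 0],
    [[1.65, 0, 0.45], 0]
  ]
}}

```text
time: 10.2
ee_pos: [0.484, -0.1765, 0.2564]
tcp_rot: [-179.9, -0.8, 7.4]
wrist_force: [-0.3, 0.8, -4.0]
opening: 0.0129
```

```bash
python3 go.py .5402 -.1691 .2565 7.4
```

```text
inc [ 2.269 -0.005  0.029] roll -0.002 | t 10.2 pos [ 0.484  -0.1765  0.2564] rot [-179.9    -0.83    7.39] F [-0.25  0.82 -3.97] op 0.0129
```

{"name": "arm_command", "arguments": {
  "increments": [
    [[0.45, 0, 0], 0],
    [[0.9, 0, 0], 0],
    [[1.35, 0, 0], 0],
    [[1.8, 0, 0.1], 0],
    [[2.1, 0, 0.15], 0]
  ]
}}

```text
time: 10.7
ee_pos: [0.5371, -0.1696, 0.2529]
tcp_rot: [-179.9, -0.8, 7.4]
wrist_force: [0.5, 0.2, -4.1]
opening: 0.0128
```

{"name": "arm_command", "arguments": {
  "increments": [
    [[0.1, 0, 0.1], 0],
    [[0.1, 0, 0.2], 0],
    [[0.1, 0, 0.2], 0],
    [[0.1, 0, 0.2], 0]
  ]
}}

```text
time: 11.1
ee_pos: [0.5393, -0.1693, 0.2481]
tcp_rot: [-179.9, -0.8, 7.4]
wrist_force: [-0.8, 1.0, -3.9]
opening: 0.0126
```

```bash
python3 go.py .5402 -.1691 .2465 7.4; python3 - <<'E'
from al import *
S=camera('scene');f=S['frame']
L=loc(cloud(S).reshape(-1,3)); m=(abs(L[:,1])<.056)&(abs(L[:,1])>.042)&(L[:,0]>-.2)&(L[:,0]<-.1)&(L[:,2]>.235)&(L[:,2]<.27)
print(L[m].round(3)[:40]); print(np.median(L[m],0).round(4))
save('at150',cv2.resize(f[210:310,220:340],None,fx=5.5,fy=5.5,interpolation=2))
E
```

```text
inc [ 0.036 -0.003  0.064] roll -0.002 | t 11.1 pos [ 0.5393 -0.1693  0.2481] rot [-179.89   -0.81    7.39] F [-0.84  1.02 -3.88] op 0.0126
[[-0.15   0.043  0.256]
 [-0.152  0.046  0.251]
 [-0.149  0.048  0.254]
 [-0.153  0.052  0.246]
 [-0.151  0.054  0.247]
 [-0.149  0.045  0.252]
 [-0.149  0.047  0.251]
 [-0.148  0.05   0.249]
 [-0.151  0.053  0.243]
 [-0.149  0.05   0.243]
 [-0.151  0.053  0.239]
 [-0.15   0.05   0.239]
 [-0.15   0.052  0.236]
 [-0.153 -0.044  0.254]
 [-0.151 -0.043  0.255]
 [-0.154 -0.047  0.251]
 [-0.151 -0.045  0.253]
 [-0.15  -0.044  0.254]
 [-0.154 -0.05   0.249]
 [-0.149 -0.049  0.255]
 [-0.147 -0.047  0.256]
 [-0.153 -0.053  0.249]
 [-0.151 -0.051  0.25 ]
 [-0.15  -0.049  0.249]
 [-0.153 -0.054  0.244]
 [-0.149 -0.052  0.249]
 [-0.151 -0.055  0.244]
 [-0.15  -0.053  0.243]
 [-0.15  -0.056  0.242]
 [-0.15  -0.053  0.239]
 [-0.15  -0.054  0.235]]
[-0.1504 -0.0443  0.249 ]
```

View pics/at150.png

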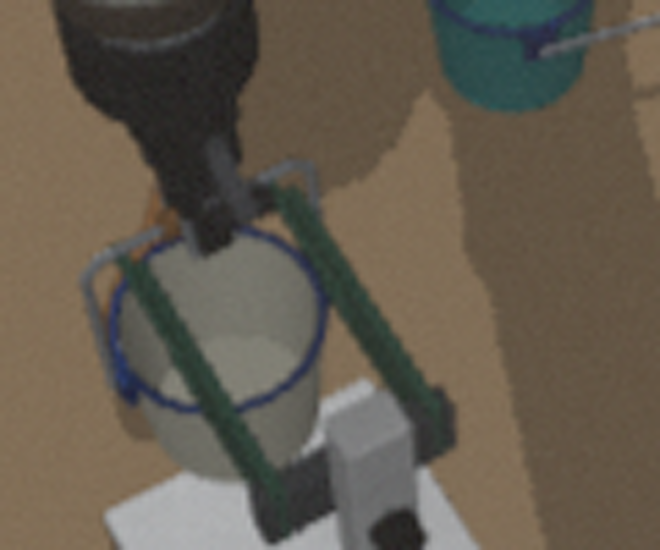

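{"name": "arm_command", "arguments": {
  "increments": [
    [[0, 0, 0.1], 0],
    [[0, 0, 0.2], 0],
    [[0, 0, 0.3], 0],
    [[0, 0, 0.36], 0],
    [[0, 0, 0.4], 0]
  ]
}}

```text
time: 11.65
ee_pos: [0.5394, -0.1693, 0.238]
tcp_rot: [-179.9, -0.8, 7.4]
wrist_force: [0.4, -0.5, -4.8]
opening: 0.0127
```

{"name": "arm_command", "arguments": {
  "increments": [
    [[0, 0, 0.03], 0],
    [[0, 0, 0.06], 0],
    [[0, 0, 0.08], 0],
    [[0, 0, 0.08], 0]
  ]
}}

```text
time: 12.05
ee_pos: [0.5394, -0.1692, 0.2359]
tcp_rot: [-179.9, -0.8, 7.4]
wrist_force: [-0.8, -0.1, -4.3]
opening: 0.0123
```

{"name": "arm_command", "arguments": {
  "increments": [
    [[0, 0, 0.02], 0],
    [[0, 0, 0.04], 0],
    [[0, 0, 0.06], 0],
    [[0, 0, 0.06], 0]
  ]
}}

```text
time: 12.45
ee_pos: [0.5394, -0.1692, 0.2343]
tcp_rot: [-179.9, -0.8, 7.4]
wrist_force: [0.7, -0.2, -4.3]
opening: 0.0123
```

{"name": "arm_command", "arguments": {
  "increments": [
    [[0, 0, 0.02], 0],
    [[0, 0, 0.04], 0],
    [[0, 0, 0.05], 0],
    [[0, 0, 0.05], 0]
  ]
}}

```text
time: 12.85
ee_pos: [0.5394, -0.1692, 0.233]
tcp_rot: [-179.9, -0.8, 7.4]
wrist_force: [-1.0, -0.8, -3.9]
opening: 0.0124
```

{"name": "arm_command", "arguments": {
  "increments": [
    [[0, 0, 0.02], 0],
    [[0, 0, 0.04], 0],
    [[0, 0, 0.04], 0]
  ]
}}

```text
time: 13.15
ee_pos: [0.5394, -0.1692, 0.232]
tcp_rot: [-179.9, -0.8, 7.4]
wrist_force: [0.5, -0.7, -3.7]
opening: 0.0124
```

{"name": "arm_command", "arguments": {
  "increments": [
    [[0, 0, 0.02], 0],
    [[0, 0, 0.04], 0],
    [[0, 0, 0.04], 0]
  ]
}}

```text
time: 13.45
ee_pos: [0.5394, -0.1692, 0.2308]
tcp_rot: [-179.9, -0.8, 7.4]
wrist_force: [0.8, -0.5, -4.3]
opening: 0.0121
```

```bash
python3 -c "
from h import *
o=get_obs();print(o['ee_pos'],o['wrist_force'])"
```

```text
[ 0.53940444 -0.16920722  0.23081664] [ 0.80550482 -0.46801047 -4.34547648]
```

{"name": "arm_command", "arguments": {
  "increments": [
    [[0, 0, 0.02], 0],
    [[0, 0, 0.04], 0],
    [[0, 0, 0.04], 0]
  ]
}}

```text
time: 13.75
ee_pos: [0.5394, -0.1692, 0.2297]
tcp_rot: [-179.9, -0.8, 7.4]
wrist_force: [-0.1, -0.1, -3.7]
opening: 0.0123
```

{"name": "arm_command", "arguments": {
  "increments": [
    [[0, 0, 0.02], 0],
    [[0, 0, 0.03], 0],
    [[0, 0, 0.03], 0]
  ]
}}

```text
time: 14.05
ee_pos: [0.5395, -0.1692, 0.2294]
tcp_rot: [-179.9, -0.8, 7.4]
wrist_force: [-1.1, 1.2, -0.3]
opening: 0.0126
```

Contact is felt at TCP z of about 0.2296, where the load drops to about 0 N. I'll raise 4 mm to the middle of the slot and slide in slowly.

{"name": "arm_command", "arguments": {
  "increments": [
    [[0, 0, -0.08], 0],
    [[0, 0, -0.17], 0],
    [[0, 0, -0.17], 0],
    [[0, 0, -0.17], 0]
  ]
}}

```text
time: 14.45
ee_pos: [0.5394, -0.1693, 0.2335]
tcp_rot: [-179.9, -0.8, 7.4]
wrist_force: [0.0, -0.2, -5.2]
opening: 0.0126
```

{"name": "arm_command", "arguments": {
  "increments": [
    [[0.05, 0, 0], 0],
    [[0.15, 0, 0], 0],
    [[0.28, 0, 0], 0],
    [[0.42, 0, 0], 0],
    [[0.54, 0, 0], 0]
  ]
}}

```text
time: 14.95
ee_pos: [0.5532, -0.1674, 0.2337]
tcp_rot: [-179.9, -0.8, 7.4]
wrist_force: [0.4, -0.4, -3.8]
opening: 0.0123
```

```bash
python3 go.py .5983 -.1597 .2336 7.4
```

```text
inc [ 1.828 -0.074  0.028] roll -0.001 | t 14.95 pos [ 0.5532 -0.1674  0.2337] rot [-179.89   -0.8     7.39] F [ 0.38 -0.43 -3.79] op 0.0123
```

{"name": "arm_command", "arguments": {
  "increments": [
    [[0.12, 0, 0], 0],
    [[0.26, 0, 0], 0],
    [[0.4, 0, 0], 0],
    [[0.54, 0, 0], 0],
    [[0.68, 0, 0], 0]
  ]
}}

```text
time: 15.45
ee_pos: [0.5703, -0.1652, 0.2339]
tcp_rot: [-179.9, -0.8, 7.4]
wrist_force: [-0.4, 0.7, -4.2]
opening: 0.0124
```

{"name": "arm_command", "arguments": {
  "increments": [
    [[0.14, 0, 0], 0],
    [[0.28, 0, 0], 0],
    [[0.42, 0, 0], 0],
    [[0.56, 0, 0], 0],
    [[0.66, 0, 0], 0]
  ]
}}

```text
time: 15.95
ee_pos: [0.587, -0.163, 0.234]
tcp_rot: [-179.9, -0.8, 7.4]
wrist_force: [0.1, 0.2, -3.8]
opening: 0.0127
```

```bash
python3 go.py .5983 -.1597 .2336 7.4
```

```text
inc [ 0.464 -0.074  0.024] roll -0.001 | t 15.95 pos [ 0.587 -0.163  0.234] rot [-179.88   -0.79    7.4 ] F [ 0.08  0.23 -3.76] op 0.0127
```

{"name": "arm_command", "arguments": {
  "increments": [
    [[0.12, 0, 0], 0],
    [[0.24, 0, 0], 0],
    [[0.36, 0, 0], 0],
    [[0.45, 0, 0], 0],
    [[0.47, 0, 0], 0]
  ]
}}

```text
time: 16.45
ee_pos: [0.5989, -0.1615, 0.2341]
tcp_rot: [-179.9, -0.8, 7.4]
wrist_force: [0.2, 0.7, -4.5]
opening: 0.0126
```

```bash
python3 go.py .5983 -.1597 .2336 7.4;python3 - <<'E'
from al import *
S=camera('scene');f=S['frame']
L=loc(cloud(S).reshape(-1,3)); m=(abs(L[:,1])<.056)&(abs(L[:,1])>.042)&(L[:,0]>-.2)&(L[:,0]<-.05)&(L[:,2]>.215)&(L[:,2]<.26)
print(L[m].round(3)[:40]); print('tcp',loc(get_obs()['ee_pos']))
save('at91',cv2.resize(f[210:310,220:340],None,fx=5.5,fy=5.5,interpolation=2))
E
```

```text
inc [-0.016 -0.073  0.02 ] roll 0.0 | t 16.45 pos [ 0.5989 -0.1615  0.2341] rot [-179.88   -0.79    7.4 ] F [ 0.22  0.66 -4.52] op 0.0126
[[-0.093  0.045  0.239]
 [-0.092  0.047  0.24 ]
 [-0.095  0.051  0.231]
 [-0.092  0.052  0.235]
 [-0.089  0.045  0.241]
 [-0.089  0.048  0.238]
 [-0.087  0.05   0.239]
 [-0.089  0.053  0.233]
 [-0.088  0.048  0.236]
 [-0.09   0.051  0.23 ]
 [-0.089  0.053  0.229]
 [-0.091  0.051  0.223]
 [-0.088  0.052  0.227]
 [-0.091  0.051  0.22 ]
 [-0.088  0.052  0.223]
 [-0.09   0.05   0.217]
 [-0.09   0.053  0.215]
 [-0.093 -0.046  0.24 ]
 [-0.089 -0.045  0.244]
 [-0.09  -0.042  0.241]
 [-0.092 -0.049  0.239]
 [-0.09  -0.048  0.241]
 [-0.089 -0.045  0.24 ]
 [-0.091 -0.043  0.235]
 [-0.094 -0.051  0.233]
 [-0.091 -0.05   0.236]
 [-0.09  -0.048  0.236]
 [-0.091 -0.055  0.236]
 [-0.091 -0.053  0.235]
 [-0.09  -0.051  0.234]
 [-0.093 -0.055  0.229]
 [-0.09  -0.054  0.233]
 [-0.091 -0.056  0.228]
 [-0.089 -0.054  0.23 ]
 [-0.091 -0.054  0.223]
 [-0.088 -0.056  0.222]]
tcp [[-0.09110299 -0.00174922  0.23411074]]
```

View pics/at91.png

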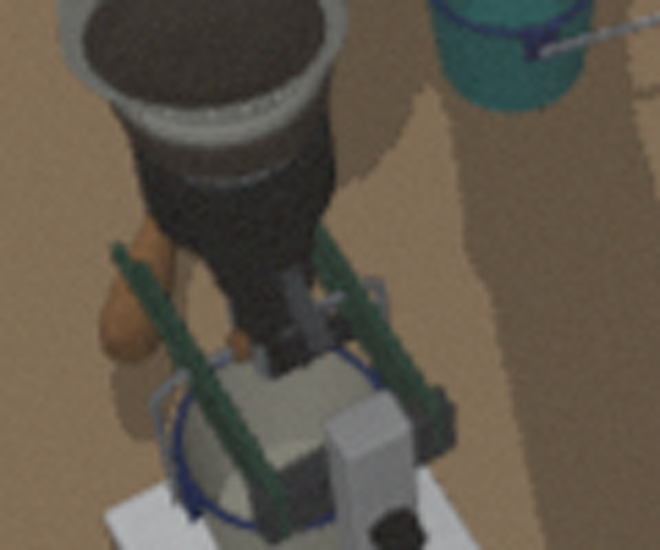

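The wire is in the slot, with its ends at stand x ≈ -0.091 and y within ±0.054. Now I'll lower it into the notches.

{"name": "arm_command", "arguments": {
  "increments": [
    [[0, 0, 0.06], 0],
    [[0, 0, 0.14], 0],
    [[0, 0, 0.22], 0],
    [[0, 0, 0.3], 0],
    [[0, 0, 0.34], 0]
  ]
}}

```text
time: 17.0
ee_pos: [0.5989, -0.1614, 0.2253]
tcp_rot: [-179.9, -0.8, 7.4]
wrist_force: [-0.5, -0.6, -4.1]
opening: 0.0124
```

{"name": "arm_command", "arguments": {
  "increments": [
    [[0, 0, 0.03], 0],
    [[0, 0, 0.06], 0],
    [[0, 0, 0.08], 0],
    [[0, 0, 0.08], 0]
  ]
}}

```text
time: 17.4
ee_pos: [0.5989, -0.1614, 0.2233]
tcp_rot: [-179.9, -0.8, 7.4]
wrist_force: [-0.3, -0.7, -5.4]
opening: 0.0125
```

{"name": "arm_command", "arguments": {
  "increments": [
    [[0, 0, 0.02], 0],
    [[0, 0, 0.04], 0],
    [[0, 0, 0.04], 0]
  ]
}}

```text
time: 17.7
ee_pos: [0.5989, -0.1614, 0.2222]
tcp_rot: [-179.9, -0.8, 7.4]
wrist_force: [-0.4, 0.5, -3.5]
opening: 0.0122
```

{"name": "arm_command", "arguments": {
  "increments": [
    [[0, 0, 0.02], 0],
    [[0, 0, 0.04], 0],
    [[0, 0, 0.04], 0]
  ]
}}

```text
time: 18.0
ee_pos: [0.5989, -0.1614, 0.2211]
tcp_rot: [-179.9, -0.8, 7.4]
wrist_force: [-0.1, -0.9, -4.8]
opening: 0.0123
```

{"name": "arm_command", "arguments": {
  "increments": [
    [[0, 0, 0.02], 0],
    [[0, 0, 0.03], 0],
    [[0, 0, 0.03], 0]
  ]
}}

```text
time: 18.3
ee_pos: [0.5989, -0.1614, 0.2205]
tcp_rot: [-179.9, -0.8, 7.4]
wrist_force: [-0.0, -0.2, -2.4]
opening: 0.0123
```

{"name": "arm_command", "arguments": {
  "increments": [
    [[0, 0, 0.02], 0],
    [[0, 0, 0.02], 0],
    [[0, 0, 0.02], 0]
  ]
}}

```text
time: 18.6
ee_pos: [0.5989, -0.1614, 0.2204]
tcp_rot: [-179.9, -0.8, 7.4]
wrist_force: [-1.2, 0.4, -0.9]
opening: 0.0121
```

Seated: the load is down to about -0.9 N at TCP z of 0.2204, which is 9 mm below the bar contact, as expected. Releasing now.

{"name": "arm_command", "arguments": {
  "increments": [
    [[0, 0, 0], 0],
    [[0, 0, 0], 0]
  ],
  "claw": 0.55,
  "force": 20
}}

```text
time: 18.8
ee_pos: [0.5991, -0.1614, 0.2206]
tcp_rot: [-179.9, -0.8, 7.4]
wrist_force: [0.1, 0.6, 0.0]
opening: 0.0192
```

{"name": "arm_command", "arguments": {
  "increments": [
    [[0, 0, 0], 0],
    [[0, 0, 0], 0],
    [[0, 0, 0], 0]
  ],
  "claw": 0.25
}}

```text
time: 19.1
ee_pos: [0.5991, -0.1615, 0.2207]
tcp_rot: [-179.9, -0.8, 7.4]
wrist_force: [-0.1, 0.1, 0.8]
opening: 0.0323
```

```bash
python3 - <<'E'
from al import *
S=camera('scene');f=S['frame']
print(get_obs()['opening'],get_obs()['wrist_force'])
save('rel',cv2.resize(f[210:310,220:340],None,fx=5.5,fy=5.5,interpolation=2))
E
```

```text
0.03204330640410768 [-0.30558245  0.33546086  0.73134309]
```

View pics/rel.png

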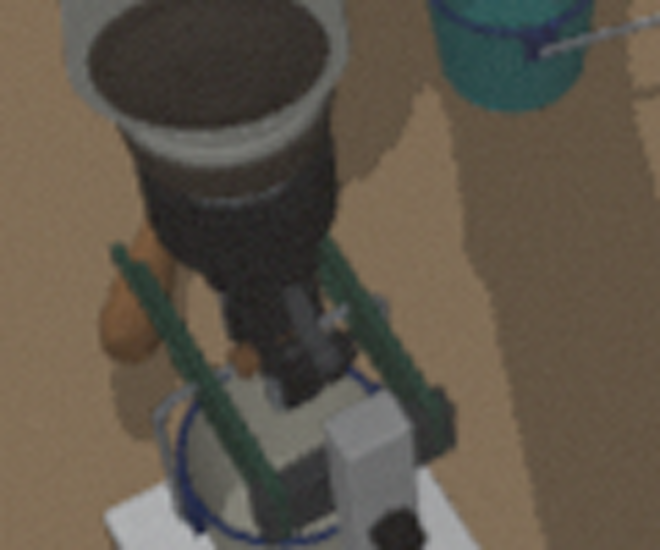

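The grip is open and the pail is hanging in the notches. I'll withdraw slowly straight up.

{"name": "arm_command", "arguments": {
  "increments": [
    [[0, 0, -0.2], 0],
    [[0, 0, -0.5], 0],
    [[0, 0, -0.9], 0],
    [[0, 0, -1.3], 0],
    [[0, 0, -1.8], 0]
  ]
}}

```text
time: 19.65
ee_pos: [0.5985, -0.1616, 0.2668]
tcp_rot: [-179.9, -0.9, 7.4]
wrist_force: [-0.1, 0.0, 1.0]
opening: 0.0321
```

{"name": "arm_command", "arguments": {
  "increments": [
    [[0, 0, -0.8], 0],
    [[0, 0, -1.6], 0],
    [[0, 0, -2.4], 0],
    [[0, 0, -3.0], 0],
    [[0, 0, -3.0], 0]
  ]
}}

```text
time: 20.15
ee_pos: [0.5977, -0.162, 0.3447]
tcp_rot: [180.0, -1.1, 7.4]
wrist_force: [0.5, 0.7, -0.1]
opening: 0.0319
```

{"name": "arm_command", "arguments": {
  "increments": [
    [[-1.5, 0, 0], 0],
    [[-3, 0, 0], 0],
    [[-4.5, 0, 0], 0],
    [[-6, 0, 0], 0],
    [[-6.5, 0, 0], 0]
  ]
}}

```text
time: 20.65
ee_pos: [0.4339, -0.183, 0.3422]
tcp_rot: [180.0, -1.1, 7.3]
wrist_force: [0.7, -0.4, 0.7]
opening: 0.0321
```

```bash
cat > fin.py <<'E'
from al import *
S=camera('scene');T=camera('top');f=S['frame'];o=get_obs()
print(o['time'],o['ee_pos'],o['wrist_force'])
L=loc(cloud(S).reshape(-1,3)); m=(abs(L[:,1])<.05)&(abs(L[:,1])>.041)&(L[:,0]>-.13)&(L[:,0]<-.05)&(L[:,2]>.215)&(L[:,2]<.25)
for s in(-1,1): print('wire',s,np.median(L[m&(L[:,1]*s>0)],0).round(4),(m&(L[:,1]*s>0)).sum())
hsv=cv2.cvtColor(f,cv2.COLOR_RGB2HSV);W=(hsv[...,0]<18)&(hsv[...,1]>100);W[:255]=0;W[300:]=0;W[:,:245]=0;W[:,300:]=0
q=L.reshape(480,640,3)[W];q=q[q[:,2]>.2];print('roller',len(q),np.median(q,0).round(4) if len(q) else '')
a=cv2.resize(f[220:340,220:340],None,fx=3.3,fy=3.3,interpolation=2);b=cv2.resize(T['frame'][120:240,340:460],None,fx=3.3,fy=3.3,interpolation=2)
save('fin',np.hstack([a,b]));save('finfull',f)
E
python3 fin.py
```

```text
20.75 [ 0.43552429 -0.18309266  0.34222622] [ 0.09347206 -0.76544183  0.26903538]
wire -1 [-0.0895 -0.0455  0.226 ] 11
wire 1 [-0.0891  0.0498  0.2238] 3
roller 65 [-0.0877 -0.0009  0.2299]
```

View pics/fin.png

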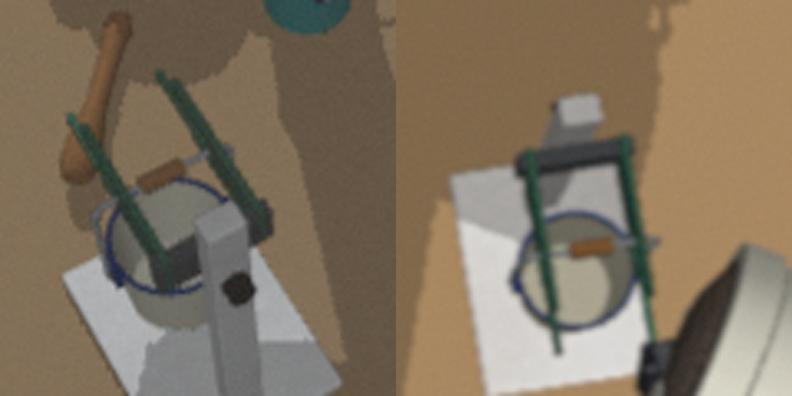

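View pics/finfull.png

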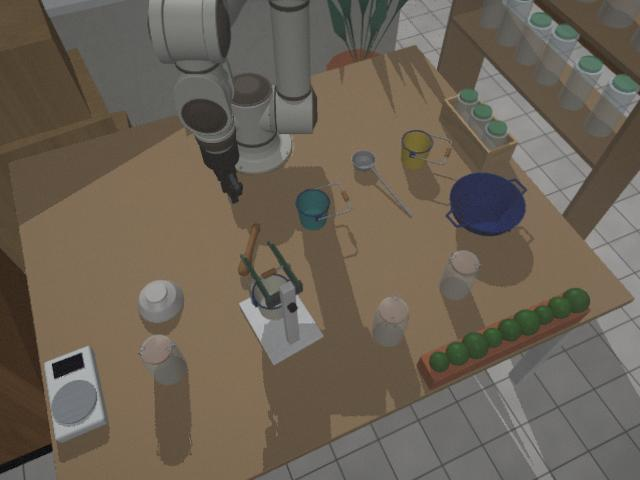

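The pail hangs level in the notches, with the roller at stand (-0.09, 0, 0.225), and the bystanders look unmoved. I'll let it settle briefly, then hand in.

{"name": "arm_command", "arguments": {
  "increments": [
    [[0, 0, 0], 0],
    [[0, 0, 0], 0],
    [[0, 0, 0], 0],
    [[0, 0, 0], 0],
    [[0, 0, 0], 0]
  ]
}}

```text
time: 21.25
ee_pos: [0.436, -0.183, 0.3419]
tcp_rot: [180.0, -1.1, 7.4]
wrist_force: [-0.1, 0.5, 0.1]
opening: 0.0324
```

```bash
python3 fin.py; python3 - <<'E'
from h import *
import pickle
a=cv2.imread('pics/finfull.png');b=cv2.cvtColor(pickle.load(open('c0.pkl','rb'))['scene']['frame'],cv2.COLOR_RGB2BGR)
d=cv2.medianBlur(cv2.absdiff(a,b).max(2),5)
for n,(u,v) in dict(ladle=(380,185),bowl=(160,300),jarb=(163,358),jarc=(391,320),jara=(460,275),col=(487,205),pestle=(249,250)).items(): print(n,(d[v-30:v+30,u-30:u+30]>40).sum())
print(job_done())
E
```

```text
21.35 [ 0.43574762 -0.18306258  0.34204567] [ 0.37076943 -0.64780108 -0.76649106]
wire -1 [-0.0909 -0.0462  0.2246] 10
wire 1 [-0.0911  0.0487  0.2257] 1
roller 66 [-0.0881 -0.0011  0.2297]
ladle 0
bowl 0
jarb 0
jarc 0
jara 0
col 0
pestle 4
the job is handed in; nothing more can be done
None
```

The cream pail is hanging on the draining stand by its bail and the job is handed in, at about 21 s of the 72 s. No verdict was reported.

**What I did:** I gripped the roller, swung the bail upright with the pail standing, and lifted the pail (about 0.45 kg by the wrist force). I felt the lower bars at TCP z ≈ 0.2296. Then I raised 4 mm, slid the wire in under the top bars, laid it in the notches by feel 9 mm lower, opened the gripper and drew back.

**Last checks:**
- **Bail wire:** it sits at stand x ≈ -0.090, is centred to about 1 mm, is parallel to the stand's y, and lies near z = 0.225. The roller read steady in two looks 0.6 s apart.
- **Pail:** it looks upright in both views. I did not measure its tilt or foot height at the end.
- **Other things:** before and after pictures show the jars, bowl, colander, ladle and pestle unmoved.
- **Robot:** it stands clear of everything.

**What went less well:**
- While I raised the bail, the pail slid about 15 mm; the limit is 40 mm. My reading also suggests it may have lifted a few millimetres for a moment.
- I briefly pressed it onto the table with about 24 N. At that point it was not touching the stand.

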